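# Unstack the baking things and set each on its own place

## Task

Take the pile on the counter apart from the top down and set each thing upright in the middle of its own place: first the small brown bottle on the round white saucer, then the red-capped spice jar on the square stone tile, then the blue sugar pot on the round wooden coaster, and last the tea box flat in the wooden tray, lying lengthwise inside its rim. Let go of each thing before you take the next, never tip anything over, leave the tea box where it is until the others are off it, and do not shift the jam jar or the salt shaker.

Things in the scene. Friction and masses are not known exactly. Their poses are not given: they have to be found in the camera images.
- vial_c (a point): centre (half-way up) of the small dark brown round bottle with a black cap, 29 mm across, 64 mm high, 60 g; it stands on the sugar pot's lid at the start. z points up.
- spice_jar_c (a point): centre (half-way up) of the clear round spice jar with a red cap, 45 mm across (42 mm below the cap), 106 mm high, about 0.11 kg; the cap is the top 21 mm. It stands on one end of the tea box, beside the sugar pot (centres 74 mm apart). z points up.
- sugar_pot_c (a point): centre (half-way up) of the round blue ceramic sugar pot with a flat cork lid (fixed), 56 mm across (lid 53 mm, the top 10 mm), 48 mm high, about 0.18 kg; it stands on the other end of the tea box, and the brown bottle on it. z points up.
- tea_box_c (a point): centre (half-way up) of the closed red cardboard tea box, 63 mm wide along its x, 131 mm long along its y, 63 mm high, about 0.17 kg; it lies on the counter under the other things, its long side (y) pointing roughly away from the robot. z points up.
- tray_c (a point): centre of the inner floor of the shallow wooden tray, outside 84 mm along its x and 152 mm along its y, inside 76 x 144 mm; floor 4 mm above the counter, rim 14 mm above the counter. Fixed to the counter. The tea box's place, box y along tray y (either way round).
- coaster_c (a point): centre of the top face of the round wooden coaster, 86 mm across, 22 mm high. Fixed. The sugar pot's place.
- tile_c (a point): centre of the top face of the square pale stone tile, 72 x 72 mm, 12 mm high. Fixed. The spice jar's place.
- saucer_c (a point): centre of the inner floor of the round white saucer, 76 mm across at its rim, 11 mm high; its flat inner floor, about 55 mm across, is 5 mm above the counter. Fixed. The brown bottle's place.
- jam_jar_c (a point): centre (half-way up) of the jam jar with a white lid, 72 mm across, 102 mm high; loose, stands by, not to be shifted. Behind it on the right stands a coffee maker (from x = 0.57, 0.35 m high); a low ledge runs along the right wall at y = -0.47.
- salt_shaker_c (a point): centre (half-way up) of the glass salt shaker with a grey top, 44 mm across, 90 mm high; loose, stands by, not to be shifted. Left of it: a black toaster oven (from x = 0.50, y > 0.02) and a crock of long utensils (x 0.47, y 0.31, 0.35 m high). Cabinets hang 0.39 m over the counter from x = 0.62, a cooker hood 0.6 m up on the far left: swing in with the arm drawn in.
Mind the look-alikes: they are no part of the job. Leave any orange look-alike of the part that bears vial_c alone.

How it is judged:
By the outcome, as a careful person would: the job done as asked, in the order asked, and still so for the second after the job is handed in, with the robot touching nothing.
It also fails if it takes over 120 s, if anything falls off the work surface, if the arm or the gripper's body presses on something with over 40 N, if the wrist force passes 120 N, or if a joint passes its speed limit or range.

## Robot

A 6-joint arm with a two-finger parallel gripper is mounted at the origin on a cart in front of the work surface, level with it; the furniture and walls round the work are solid. World frame = base frame: x ahead of the robot, y to its left, z up, the work surface at z = 0. Lengths are in m, angles in rad, forces in N, time in s.
With the tool pointing down it reaches from about 0.35 to 0.85 m from the base axis. Payload 8.1 kg.
Tool frame: the origin (TCP) lies at the very end of the fingers, on their centre line; the grasp point (between the pads) lies 19 mm behind it; z points along the fingers, y is the line along which they close (so a half turn about z gives the same grasp; the last joint's range is limited). The gripper opens to 93 mm and grips with 3 to 60 N. Pads are 15 mm wide; open, the fingers measure 128 mm over their backs; the gripper's body (75 mm by 188 mm) begins 65 mm behind the grasp point.
Start: joints at [1.233, 0.13, 1.488, -0, 1.523, -0.085], TCP at [0.15, 0.581, 0.219] pointing down, gripper open.
Joint ranges: [-2.96, 2.96], [-0.89, 2.26], [0.02, 2.5], [-1.34, 4.48], [0, 2.73], [-2.66, 2.66]. Speed limits (rad/s): [2.39, 2.39, 2.79, 3.14, 3.14, 3.14].

## Interface

Orientations are given as a 3x3 rotation matrix whose columns are the frame's x, y, z axes.
In Python, from station import read_state, camera, finish_job gives the robot as it stands.
- The arm moves only by the tool arm_command, never from a script. Its argument "increments" is a list of rows, each an object with "xyz": the shift along the tool's x, y, z each as a share of 40 cm, from -1 to 1, a list of three; "turn": the turn, a rotation vector about the tool's x, y, z each as a share of pi rad, from -1 to 1, a list of three; "fingers": the closure, from -1 (fully open) to 1 (shut), so that 0 is half open. In form: [{"xyz": [tx, ty, tz], "turn": [rx, ry, rz], "fingers": fingers}, ...]. A call has 1 to 10 rows; each row is the pose to reach, as a shift and turn from the pose commanded when the call began, along the tool's axes at that moment, turning the shorter way round; what a row does not reach only later rows make up. A row lasts 1/8 s, in which the tool goes at most 62.5 mm and 10.7 degrees, less where a joint would pass 70% of its speed; a pose out of reach is approached as far as the arm can. A call with a number of a shift or a turn outside -1 to 1 is refused whole. A call with a gripper value outside its range is refused whole. The fingers move at their own pace and stop on an object; "newtons" is the grip in N (left out, the last holds). Time passes only in rows, so rows that repeat a pose let the fingers close. It gives the time, the measured TCP pose, the force, the opening and the grip force at its end, in the units of the state.
- read_state(): the state, without advancing time (a new reading comes with each control period).
- camera(name): name is "side" or "top"; returns a dict with "frame" (400x640x3 uint8, blue, green, red), "z_map" (400x640 float32, m along the optical axis (not along the pixel's ray), 0 where there is no reading), "vfov" (degrees; the focal length in pixels is half the picture's height over the tangent of half this angle, whatever the lens; pixels are square), "cx", "cy" (the principal point, pixels), "cam_to_world" (4x4, takes a point from camera to world coordinates). Camera axes: x right, y down, z forward; pixel columns grow to the right and rows downward; lengths in m; the calibration is good to about 2 mm. A picture is of the moment at which its call begins.
- finish_job(): hands the job in; it is judged then, once.
The state is a dict: "time": time; "qpos": joint angles; "joint_vel": joint speeds; "joint_torque": joint torques, N m; "eef_pos": TCP position; "ee_rot": TCP orientation; "ft_force": force on the tool from outside, world axes, zero at the start; "wrist_torque": the same for the moment, N m; "gripper_width": finger opening in m; "grip_force": force on a finger pad.
Only numpy, scipy, OpenCV 4.12 (cv2) and the standard library are available. Lean on these libraries where they do the work, as an engineer would, in place of code of your own. Each camera call takes 0.05 s, during which the arm holds its last target. There are 200 camera calls.

## Working session

There is one attempt and no reset: what is moved stays moved. The work goes in short steps, Python scripts to look and compute and a tool call to move; the robot and the scene stay as the last step left them, time stands still between calls to the robot, and variables do not carry over. Pictures are saved under pics/ and viewed, at most 14 in all, crops included, and the job is handed in when it is done.

Besides the shell and the picture viewer there is one more tool, called after "Emit:" as name([rows], argument=value, ...), one row to a line, values as JSON. arm_command: Moves the arm, as the interface text tells. Its arguments: {"type":"object","properties":{"increments":{"type":"array"},"newtons":{"type":"number"}},"required":["increments"]}

```bash
mkdir -p pics; cat > h.py <<'E'
import numpy as np, cv2
from station import read_state, camera, finish_job
def K(c):
    h=c["frame"].shape[0]; return h/2/np.tan(np.radians(c["vfov"])/2)
def pts(c):
    "world point per pixel (nan where no depth)"
    z=c["z_map"].astype(float); h,w=z.shape; f=K(c); u,v=np.meshgrid(np.arange(w),np.arange(h))
    z=np.where(z>0,z,np.nan)
    p=np.stack([(u-c["cx"])*z/f,(v-c["cy"])*z/f,z],-1); T=np.array(c["cam_to_world"])
    return p@T[:3,:3].T+T[:3,3]
def ray(c,u,v,zp):
    f=K(c);T=np.array(c["cam_to_world"]); d=T[:3,:3]@np.array([(u-c["cx"])/f,(v-c["cy"])/f,1]); o=T[:3,3]
    return o+d*(zp-o[2])/d[2]
def proj(c,p):
    T=np.linalg.inv(np.array(c["cam_to_world"])); q=T[:3,:3]@np.array(p)+T[:3,3]; f=K(c)
    return q[0]/q[2]*f+c["cx"], q[1]/q[2]*f+c["cy"]
E
python3 - <<'E'
from h import *
for n in ("top","side"):
    c=camera(n); cv2.imwrite(f"pics/{n}0.png",c["frame"]); print(n,c["vfov"],c["cx"],c["cy"],np.round(c["cam_to_world"],3).tolist())
    np.save(f"{n}0.npy",c,allow_pickle=True)
s=read_state(); print({k:np.round(v,3).tolist() for k,v in s.items()})
E
```

```text
top 45.86670927707998 322.8104161334011 206.7088148968717 [[0.425, -0.862, 0.276, 0.172], [-0.905, -0.407, 0.123, -0.328], [0.006, -0.302, -0.953, 1.291], [0.0, 0.0, 0.0, 1.0]]
side 57.27143096983888 320.88065748860265 198.524831201878 [[0.342, -0.48, 0.808, -0.152], [-0.94, -0.153, 0.306, -0.43], [-0.023, -0.863, -0.504, 0.539], [0.0, 0.0, 0.0, 1.0]]
{'time': 0.1, 'qpos': [1.233, 0.131, 1.489, 0.0, 1.523, -0.085], 'joint_vel': [0.0, -0.0, -0.003, 0.001, 0.001, -0.001], 'joint_torque': [0.001, -56.134, -49.31, 0.077, 0.029, -0.0], 'eef_pos': [0.15, 0.58, 0.218], 'ee_rot': [[-0.968, 0.25, -0.001], [0.25, 0.968, -0.002], [0.0, -0.002, -1.0]], 'ft_force': [0.277, 0.579, 0.39], 'wrist_torque': [0.002, 0.043, -0.003], 'grip_force': 0.0, 'gripper_width': 0.093}
```

View pics/top0.png

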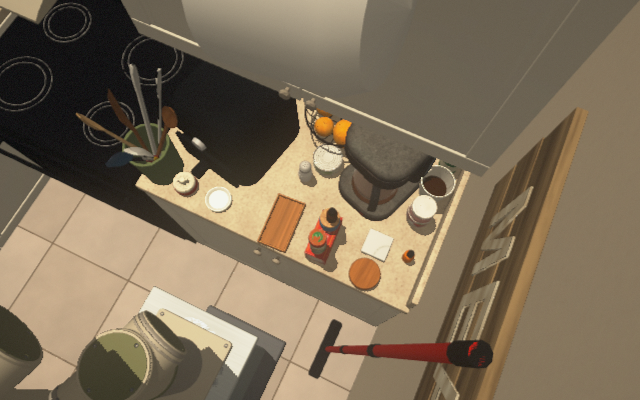

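View pics/side0.png

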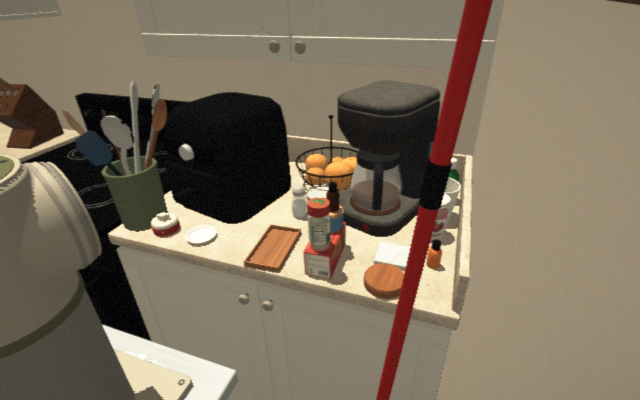

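The top view shows the pile at about (325,235), tray (283,222), saucer (218,199), tile (377,245) and coaster (365,273). It also shows the salt shaker (306,172) and jam jar (424,208).

Could be taken for the brown bottle: the dark bottle on the pile at top (332,214) / side (333,195), and the orange bottle at top (408,256) / side (434,255). The red pot at (184,183) is also a distractor. I choose the one on the pile and check it in a close crop.

```bash
python3 - <<'E'
from h import *
a=np.load("top0.npy",allow_pickle=True).item(); b=np.load("side0.npy",allow_pickle=True).item()
A=cv2.resize(a["frame"][165:305,195:455],(780,420),interpolation=cv2.INTER_CUBIC)
cv2.imwrite("pics/c1.png",A)
B=cv2.resize(b["frame"][170:310,130:470],(800,329),interpolation=cv2.INTER_CUBIC)
cv2.imwrite("pics/c2.png",B)
p=pts(a)
for n,u,v in [("saucer",218,199),("tray",283,222),("tile",377,245),("coaster",365,273),("vial",333,213),("spice",319,236),("sugar",327,226),("jam",424,203),("salt",306,165)]:
    print(n,np.round(np.nanmedian(p[v-2:v+3,u-2:u+3].reshape(-1,3),0),4))
print((b["z_map"]>0).mean(),(a["z_map"]>0).mean())
E
```

```text
saucer [0.4374 0.1193 0.0055]
tray [ 0.4568 -0.0793  0.004 ]
tile [ 0.5068 -0.3458  0.0114]
coaster [ 0.4196 -0.3469  0.0193]
vial [ 0.4932 -0.2135  0.1724]
spice [ 0.4254 -0.2067  0.1689]
sugar [ 0.4722 -0.2075  0.1082]
jam [ 0.6414 -0.4126  0.1   ]
salt [ 0.6106 -0.0801  0.0871]
0.99585546875 0.9959921875
```

View pics/c1.png

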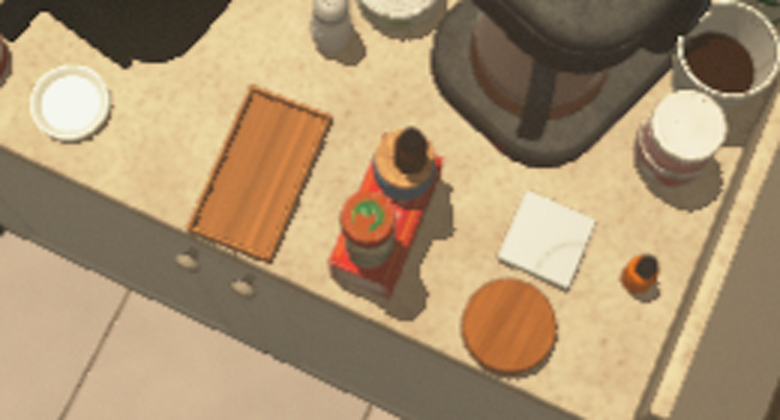

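View pics/c2.png

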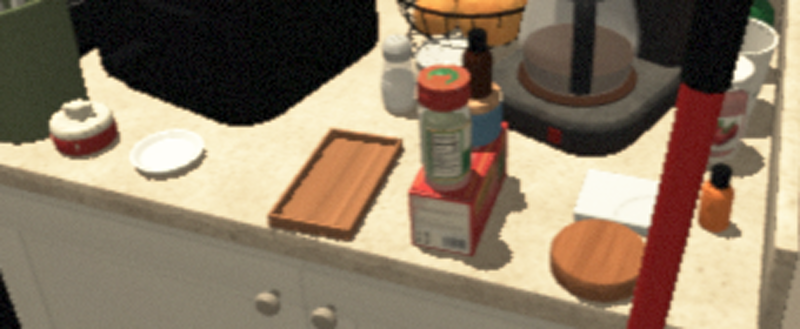

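The crop confirms it. The dark brown bottle with the black cap stands on the cork lid at crop (410,148), and the orange look-alike is apart at (640,272). Next I measure everything by height masks and ray-casting onto the known planes.

```bash
cat >> h.py <<'E'
def blob(c,xy,r,zlo,zhi,zp,extra=None):
    "largest blob of pixels with depth height in (zlo,zhi) within r of xy; ray cast to zp"
    p=pts(c); m=(np.hypot(p[...,0]-xy[0],p[...,1]-xy[1])<r)&(p[...,2]>zlo)&(p[...,2]<zhi)
    if extra is not None: m&=extra
    n,l,st,_=cv2.connectedComponentsWithStats(m.astype(np.uint8)); k=1+np.argmax(st[1:,4]); m=(l==k)
    v,u=np.nonzero(m); q=np.array([ray(c,a,b,zp)[:2] for a,b in zip(u,v)])
    return q,p[m]
def rep(n,q,pp):
    h=cv2.convexHull(q.astype(np.float32)); M=cv2.moments(h*1000); cen=np.array([M["m10"],M["m01"]])/M["m00"]/1000
    (cx,cy),(w,hh),an=cv2.minAreaRect(q.astype(np.float32)); 
    print(n,len(q),"hullcen",np.round(cen,4),"enc",np.round(np.array(cv2.minEnclosingCircle(q.astype(np.float32))[0]),4),"rect",np.round([cx,cy,w,hh,an],4),"z",np.round(np.median(pp[:,2]),4))
    return cen
E
python3 - <<'E'
from h import *
L={"vial":((.493,-.2135),.03,.16,.19,.175),"spice":((.425,-.207),.045,.155,.185,.169),"lid":((.485,-.21),.05,.103,.117,.111),
"box":((.45,-.21),.09,.055,.07,.063),"tile":((.507,-.346),.07,.006,.018,.012),"coaster":((.42,-.347),.07,.012,.03,.022),
"tray":((.457,-.08),.1,.008,.02,.014),"traywh":((.457,-.08),.1,.0025,.02,.014),"saucer":((.437,.119),.055,.0035,.02,.011),"jam":((.64,-.41),.06,.085,.12,.102),"salt":((.61,-.08),.04,.075,.1,.09)}
for n in ("top","side"):
    c=np.load(f"{n}0.npy",allow_pickle=True).item(); print(n)
    for k,a in L.items():
        try: q,pp=blob(c,*a); rep(k,q,pp)
        except Exception as e: print(k,"fail",e)
E
```

```text
top
vial 57 hullcen [ 0.4945 -0.2083] enc [ 0.4948 -0.2088] rect [ 4.94900e-01 -2.08100e-01  2.07000e-02  1.73000e-02  2.49764e+01] z 0.1731
spice 266 hullcen [ 0.4206 -0.2031] enc [ 0.4211 -0.2034] rect [ 0.4204 -0.2032  0.0455  0.0433 11.3949] z 0.1687
lid 182 hullcen [ 0.494  -0.2031] enc [ 0.4941 -0.2027] rect [ 0.4927 -0.2032  0.0484  0.0514  0.2497] z 0.1102
box 340 hullcen [ 0.4454 -0.2046] enc [ 0.4479 -0.2038] rect [ 0.4472 -0.2042  0.108   0.0602  2.957 ] z 0.0634
tile 642 hullcen [ 0.5083 -0.3444] enc [ 0.5091 -0.3442] rect [ 0.5082 -0.3451  0.0731  0.0736  1.2194] z 0.0114
coaster 786 hullcen [ 0.4178 -0.3444] enc [ 0.4179 -0.3443] rect [ 0.417  -0.3449  0.0842  0.0812 24.2066] z 0.0209
tray 276 hullcen [ 0.4528 -0.0754] enc [ 0.453  -0.0754] rect [ 0.4526 -0.0757  0.1527  0.0852  3.6748] z 0.0132
traywh 1226 hullcen [ 0.453  -0.0743] enc [ 0.4544 -0.0778] rect [ 0.4531 -0.074   0.1614  0.0964  3.095 ] z 0.0056
saucer 416 hullcen [0.4374 0.1187] enc [0.438 0.117] rect [ 0.4358  0.117   0.0765  0.0737 29.4703] z 0.0072
jam 546 hullcen [ 0.6438 -0.4149] enc [ 0.6465 -0.4104
[... 817 characters left out ...]
r 1176 hullcen [ 0.4247 -0.3456] enc [ 0.4243 -0.3469] rect [ 0.4235 -0.3434  0.113   0.0776  0.9037] z 0.0228
tray 484 hullcen [ 0.452  -0.0784] enc [ 0.4526 -0.0789] rect [ 0.4522 -0.0786  0.1607  0.0884  3.6137] z 0.0142
traywh 1906 hullcen [ 0.4493 -0.0806] enc [ 0.4475 -0.0875] rect [ 0.4492 -0.0801  0.1761  0.139   7.2534] z 0.0064
saucer 447 hullcen [0.4381 0.1174] enc [0.4378 0.1146] rect [ 0.4389  0.1177  0.0796  0.0753 59.0892] z 0.0081
jam 130 hullcen [ 0.6254 -0.4409] enc [ 0.6267 -0.4395] rect [ 6.26400e-01 -4.42100e-01  1.81000e-02  9.37000e-02  8.45077e+01] z 0.1014
salt 100 hullcen [ 0.5937 -0.0853] enc [ 0.5937 -0.0854] rect [ 0.5937 -0.0854  0.049   0.0309 22.2567] z 0.0844
```

Emit:
arm_command([
  {"xyz": [-0.014,-0.2,-0.1],"turn": [0,0,-0.04],"fingers": -1},
  {"xyz": [-0.028,-0.408,-0.205],"turn": [0,0,-0.08],"fingers": -1},
  {"xyz": [-0.028,-0.408,-0.205],"turn": [0,0,-0.08],"fingers": -1},
  {"xyz": [-0.028,-0.408,-0.205],"turn": [0,0,-0.08],"fingers": -1},
  {"xyz": [-0.028,-0.408,-0.205],"turn": [0,0,-0.08],"fingers": -1},
], newtons=12)

```text
time: 0.72
eef_pos: [0.1202, 0.4204, 0.3003]
ee_rot: [[-1.0, 0.002, 0.0], [0.002, 1.0, 0.0], [-0.0, 0.0, -1.0]]
ft_force: [0.6, 0.7, -0.4]
gripper_width: 0.0928
grip_force: 0.0
```

```bash
python3 - <<'E'
from h import *
a=np.load("top0.npy",allow_pickle=True).item(); b=np.load("side0.npy",allow_pickle=True).item()
hs=cv2.cvtColor(a["frame"],cv2.COLOR_BGR2HSV); p=pts(a)
m=(p[...,0]>.35)&(p[...,0]<.56)&(p[...,1]<0)&(p[...,1]>-.46)
# orange bottle, distractor pot, coffee maker front, toaster
for n,xy,r,lo,hi,zp in [("orange",(.52,-.405),.05,.03,.08,.05),("redpot",(.43,.2),.06,.02,.1,.03)]:
    try:q,pp=blob(a,xy,r,lo,hi,zp);rep(n,q,pp)
    except Exception as e:print(n,e)
# tea box red edges: side view box-front face bottom corners
pb=pts(b); hb=cv2.cvtColor(b["frame"],cv2.COLOR_BGR2HSV)
for n,c in (("top",a),("side",b)):
    q=pts(c); h=cv2.cvtColor(c["frame"],cv2.COLOR_BGR2HSV)
    mm=(q[...,2]>.06)&(q[...,2]<.067)&(abs(q[...,0]-.45)<.1)&(abs(q[...,1]+.205)<.06)
    x=q[mm]; print(n,"box pts x",np.percentile(x[:,0],[1,99]).round(4),"y",np.percentile(x[:,1],[1,99]).round(4))
    # right (-y) edge fit
    e=[]
    for x0 in np.arange(.385,.52,.01):
        s=x[abs(x[:,0]-x0)<.005]
        if len(s)>4: e.append((x0,s[:,1].min(),s[:,1].max()))
    print(np.round(e,4).tolist())
# vial profile in side: rows width of dark
mm=(np.hypot(pb[...,0]-.494,pb[...,1]+.208)<.03)&(pb[...,2]>.113)
for v in range(180,225):
    u=np.nonzero(mm[v,315:350])[0]
    if len(u): print(v,u.min()+315,u.max()+315,np.round(np.nanmedian(pb[v,u+315],0),3), b["frame"][v,u[len(u)//2]+315])
E
```

```text
orange 98 hullcen [ 0.5078 -0.4319] enc [ 0.5085 -0.4318] rect [ 0.5073 -0.4323  0.0271  0.0294 25.2467] z 0.049
redpot 589 hullcen [0.4528 0.2325] enc [0.4574 0.2358] rect [ 0.4452  0.2316  0.0895  0.1138 18.9901] z 0.0342
top box pts x [0.3937 0.5188] y [-0.2343 -0.1734]
[[0.395, -0.2349, -0.1765], [0.405, -0.235, -0.1766], [0.415, -0.2342, -0.1754], [0.425, -0.2341, -0.1754], [0.435, -0.2334, -0.2214], [0.445, -0.2335, -0.2189], [0.455, -0.2326, -0.2121], [0.465, -0.2318, -0.1736], [0.475, -0.2315, -0.1722], [0.485, -0.2316, -0.1725], [0.515, -0.229, -0.2253]]
side box pts x [0.3938 0.517 ] y [-0.2378 -0.1803]
[[0.395, -0.2389, -0.1802], [0.405, -0.2377, -0.1791], [0.415, -0.2375, -0.1813], [0.425, -0.2369, -0.1787], [0.435, -0.2369, -0.2247], [0.445, -0.236, -0.2217], [0.455, -0.2357, -0.2174], [0.465, -0.2347, -0.2146], [0.475, -0.2346, -0.2121], [0.485, -0.234, -0.2233], [0.495, -0.2339, -0.2291], [0.505, -0.2328, -0.2296], [0.515, -0.2323, -0.229]]
182 329 335 [ 0.502 -0.208  0.177] [26 36 44]
183 328 336 [ 0.496 -0.211  0.177] [19 22 19]
184 328 336 [ 0.493 -0.211  0.177] [23
[... 693 characters left out ...]
]
200 328 338 [ 0.485 -0.216  0.142] [10 19 36]
201 329 338 [ 0.485 -0.217  0.14 ] [10 14 35]
202 329 338 [ 0.486 -0.217  0.137] [ 7 20 35]
203 329 338 [ 0.486 -0.217  0.135] [ 9 16 36]
204 329 338 [ 0.485 -0.217  0.132] [14 22 36]
205 329 338 [ 0.486 -0.217  0.13 ] [ 4 20 36]
206 329 338 [ 0.485 -0.217  0.128] [ 2  9 32]
207 329 338 [ 0.486 -0.217  0.125] [16 24 38]
208 330 340 [ 0.487 -0.22   0.122] [14 23 36]
209 330 340 [ 0.489 -0.22   0.119] [14 20 39]
210 330 340 [ 0.486 -0.218  0.117] [17 25 38]
211 330 340 [ 0.486 -0.218  0.115] [18 29 47]
212 330 339 [ 0.484 -0.216  0.114] [ 52  78 107]
213 330 336 [ 0.48  -0.219  0.113] [ 73 104 142]
214 332 332 [ 0.476 -0.216  0.113] [137 204 249]
```

Emit:
arm_command([
  {"xyz": [-0.125,-0.0875,0],"turn": [0,0,0],"fingers": -1},
  {"xyz": [-0.25,-0.1875,0],"turn": [0,0,0],"fingers": -1},
  {"xyz": [-0.375,-0.3,0],"turn": [0,0,0],"fingers": -1},
  {"xyz": [-0.475,-0.425,0],"turn": [0,0,0],"fingers": -1},
  {"xyz": [-0.5625,-0.5625,0],"turn": [0,0,0],"fingers": -1},
  {"xyz": [-0.6375,-0.7,0],"turn": [0,0,0],"fingers": -1},
  {"xyz": [-0.7,-0.85,0],"turn": [0,0,0],"fingers": -1},
  {"xyz": [-0.725,-1,0],"turn": [0,0,0],"fingers": -1},
  {"xyz": [-0.725,-1,0],"turn": [0,0,0],"fingers": -1},
  {"xyz": [-0.725,-1,0],"turn": [0,0,0],"fingers": -1},
])

```text
time: 1.98
eef_pos: [0.4096, 0.0196, 0.2992]
ee_rot: [[-1.0, 0.003, -0.003], [0.003, 1.0, 0.001], [0.003, 0.001, -1.0]]
ft_force: [0.2, 0.9, -0.1]
gripper_width: 0.093
grip_force: 0.0
```

Emit:
arm_command([
  {"xyz": [-0.11,-0.15,0],"turn": [0,0,0],"fingers": -1},
  {"xyz": [-0.15,-0.3,0.0],"turn": [0,0,0],"fingers": -1},
  {"xyz": [-0.19,-0.43,0.05],"turn": [0,0,0],"fingers": -1},
  {"xyz": [-0.22,-0.57,0.1],"turn": [0,0,0],"fingers": -1},
  {"xyz": [-0.22,-0.57,0.148],"turn": [0,0,0],"fingers": -1},
  {"xyz": [-0.22,-0.57,0.148],"turn": [0,0,0],"fingers": -1},
  {"xyz": [-0.22,-0.57,0.148],"turn": [0,0,0],"fingers": -1},
])

```text
time: 2.85
eef_pos: [0.4978, -0.2064, 0.2422]
ee_rot: [[-1.0, -0.001, 0.001], [-0.001, 1.0, 0.0], [-0.001, 0.0, -1.0]]
ft_force: [-0.0, 0.7, 1.5]
gripper_width: 0.0928
grip_force: 0.0
```

```bash
python3 - <<'E'
from h import *
s=read_state(); print(np.round(s["eef_pos"],4),np.round(s["qpos"],3))
a=camera("top"); b=camera("side")
P=np.array(s["eef_pos"]);Q=P-[0,0,0]
I=[]
for c in(a,b):
    f=c["frame"].copy(); u,v=proj(c,P); print(u,v)
    for d in((0,.0465,0),(0,-.0465,0)):
        x,y=proj(c,P+d); f[int(round(y)),int(round(x))]=(255,0,255)
    f[int(round(v)),int(round(u))]=(255,255,0)
    u,v=int(u),int(v); I.append(cv2.resize(f[v-60:v+60,u-65:u+65],(390,360),interpolation=cv2.INTER_NEAREST))
cv2.imwrite("pics/g1.png",np.hstack(I))
E
```

```text
[ 0.4978 -0.2064  0.2422] [-0.488 -0.045  1.626  0.     1.56  -2.06 ]
332.0634646866345 201.1475599801342
330.18700090704084 154.14335812332436
```

View pics/g1.png

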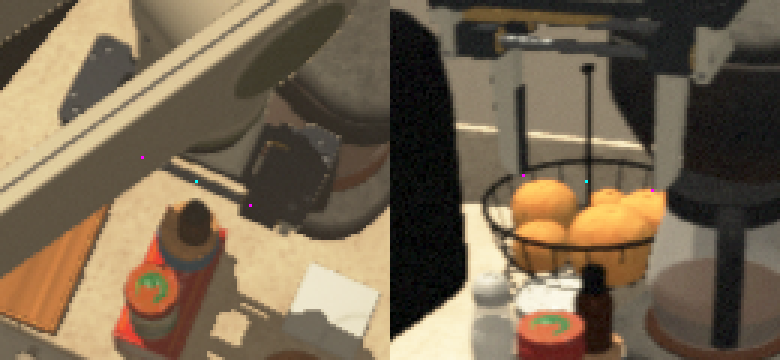

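The fingers straddle the bottle with the tips at side crop (525,175) and (655,190), agreeing with the projected TCP. Descending.

Emit:
arm_command([
  {"xyz": [0,-0.003,0.07],"turn": [0,0,0],"fingers": -1},
  {"xyz": [0,-0.003,0.14],"turn": [0,0,0],"fingers": -1},
  {"xyz": [0,-0.003,0.2],"turn": [0,0,0],"fingers": -0.7},
  {"xyz": [0,-0.003,0.25],"turn": [0,0,0],"fingers": -0.5},
  {"xyz": [0,-0.003,0.28],"turn": [0,0,0],"fingers": -0.3},
  {"xyz": [0,-0.003,0.3],"turn": [0,0,0],"fingers": -0.2},
  {"xyz": [0,-0.003,0.3],"turn": [0,0,0],"fingers": 0.1},
  {"xyz": [0,-0.003,0.3],"turn": [0,0,0],"fingers": 0.1},
])

```text
time: 3.95
eef_pos: [0.4977, -0.2099, 0.1223]
ee_rot: [[-1.0, 0.001, 0.001], [0.001, 1.0, -0.001], [-0.001, -0.001, -1.0]]
ft_force: [2.0, -0.4, -0.1]
gripper_width: 0.0433
grip_force: 0.0
```

```bash
python3 - <<'E'
from h import *
s=read_state(); print(np.round(s["eef_pos"],4),s["gripper_width"])
a=camera("top"); b=camera("side")
B=cv2.resize(b["frame"][140:260,260:400],(420,360),interpolation=cv2.INTER_CUBIC)
A=cv2.resize(a["frame"][170:270,270:380],(396,360),interpolation=cv2.INTER_CUBIC)
cv2.imwrite("pics/g2.png",np.hstack([A,B])[:,:800])
E
```

```text
[ 0.4977 -0.2099  0.1223] 0.043305684250220716
```

View pics/g2.png

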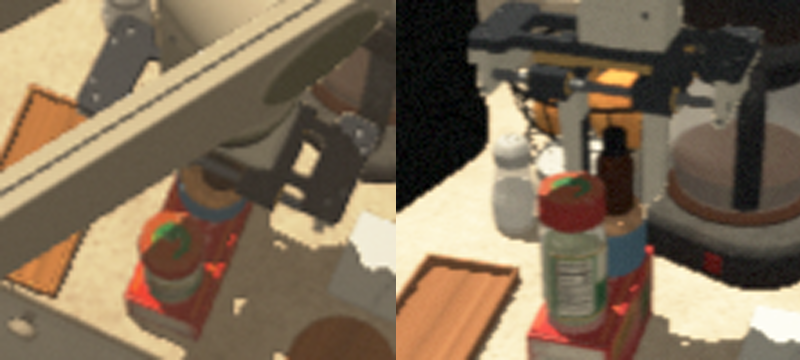

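The bottle at side crop (615,170) sits between the fingers (590 and 640). Closing, then lifting.

Emit:
arm_command([
  {"xyz": [0,0,0],"turn": [0,0,0],"fingers": 0.3},
  {"xyz": [0,0,0],"turn": [0,0,0],"fingers": 0.5},
  {"xyz": [0,0,0],"turn": [0,0,0],"fingers": 0.7},
  {"xyz": [0,0,0],"turn": [0,0,0],"fingers": 0.7},
  {"xyz": [0,0,0],"turn": [0,0,0],"fingers": 0.7},
  {"xyz": [0,0,-0.02],"turn": [0,0,0],"fingers": 0.7},
  {"xyz": [0,0,-0.06],"turn": [0,0,0],"fingers": 0.7},
  {"xyz": [0,0,-0.14],"turn": [0,0,0],"fingers": 0.7},
  {"xyz": [0,0,-0.24],"turn": [0,0,0],"fingers": 0.7},
  {"xyz": [0,0,-0.34],"turn": [0,0,0],"fingers": 0.7},
], newtons=12)

```text
time: 5.3
eef_pos: [0.4971, -0.2097, 0.2599]
ee_rot: [[-1.0, 0.001, 0.001], [0.001, 1.0, -0.001], [-0.001, -0.001, -1.0]]
ft_force: [0.5, 0.2, -0.1]
gripper_width: 0.0286
grip_force: 12.0
```

Emit:
arm_command([
  {"xyz": [0.1,0.02,0],"turn": [0,0,0],"fingers": 0.7},
  {"xyz": [0.18,0.14,0],"turn": [0,0,0],"fingers": 0.7},
  {"xyz": [0.2,0.28,0],"turn": [0,0,0],"fingers": 0.7},
  {"xyz": [0.2,0.42,0],"turn": [0,0,0],"fingers": 0.7},
  {"xyz": [0.2,0.56,0],"turn": [0,0,0],"fingers": 0.7},
  {"xyz": [0.18,0.68,0],"turn": [0,0,0],"fingers": 0.7},
  {"xyz": [0.15,0.77,0.05],"turn": [0,0,0],"fingers": 0.7},
  {"xyz": [0.149,0.82,0.2],"turn": [0,0,0],"fingers": 0.7},
  {"xyz": [0.149,0.82,0.3],"turn": [0,0,0],"fingers": 0.7},
  {"xyz": [0.149,0.82,0.3],"turn": [0,0,0],"fingers": 0.7},
])

```text
time: 6.55
eef_pos: [0.4355, 0.1183, 0.1351]
ee_rot: [[-1.0, 0.001, -0.006], [0.001, 1.0, -0.001], [0.006, -0.001, -1.0]]
ft_force: [-0.2, -0.4, -0.0]
gripper_width: 0.0278
grip_force: 12.0
```

```bash
python3 - <<'E'
from h import *
s=read_state(); P=np.array(s["eef_pos"]); print(np.round(P,4),s["gripper_width"],np.round(s["qpos"],2))
a=camera("top"); b=camera("side"); 
for n,c in(("top",a),("side",b)):
    p=pts(c); h=cv2.cvtColor(c["frame"],cv2.COLOR_BGR2HSV)
    m=(np.hypot(p[...,0]-P[0],p[...,1]-P[1])<.03)&(p[...,2]>P[2]-.012)&(p[...,2]<P[2]+.06)&(h[...,2]<90)
    print(n,m.sum())
    if m.sum():
        for z in np.arange(P[2]-.01,P[2]+.06,.01):
            k=m&(abs(p[...,2]-z)<.005)
            if k.sum(): print(np.round(z-P[2],3),k.sum(),np.round([p[k][:,0].min(),np.median(p[k][:,0]),p[k][:,1].min(),p[k][:,1].max()],4))
u,v=map(int,proj(b,P)); u2,v2=map(int,proj(a,P))
B=cv2.resize(b["frame"][v-55:v+65,u-70:u+70],(420,360),interpolation=cv2.INTER_CUBIC)
A=cv2.resize(a["frame"][v2-55:v2+65,u2-60:u2+60],(360,360),interpolation=cv2.INTER_CUBIC)
cv2.imwrite("pics/g3.png",np.hstack([A,B]))
E
```

```text
[0.4355 0.1183 0.1351] 0.027812804394524607 [ 0.15 -0.22  1.98 -0.    1.39 -1.42]
top 4
-0.01 1 [0.423  0.423  0.1122 0.1122]
0.04 3 [0.4259 0.4268 0.0903 0.1367]
side 300
-0.01 2 [0.4247 0.4269 0.1089 0.1193]
0.0 38 [0.422  0.4278 0.1028 0.1243]
0.01 41 [0.4219 0.4266 0.0993 0.1344]
0.02 43 [0.4229 0.4257 0.1019 0.1444]
0.03 44 [0.4225 0.4268 0.1025 0.1461]
0.04 55 [0.4241 0.4298 0.1024 0.134 ]
0.05 42 [0.4265 0.4312 0.1013 0.1333]
0.06 35 [0.4288 0.4345 0.1089 0.1347]
```

View pics/g3.png

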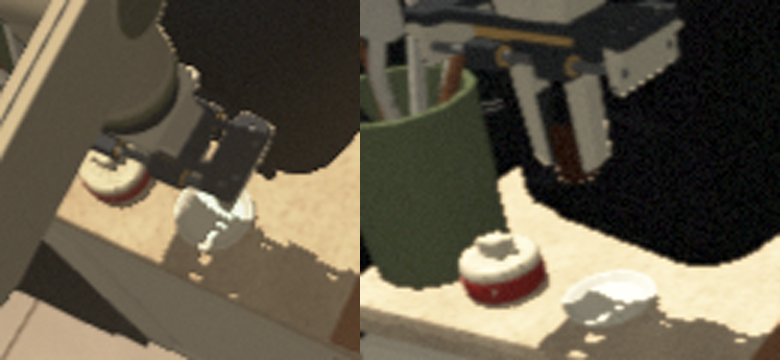

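The side crop shows the bottle upright in the fingers at (570,150), above the saucer at (610,298). The red pot at (505,268) stands just left, so I will open only partly there.

Emit:
arm_command([
  {"xyz": [0,0,0.0],"turn": [0,0,0],"fingers": 0.7},
  {"xyz": [0,0,0.08],"turn": [0,0,0],"fingers": 0.7},
  {"xyz": [0,0,0.16],"turn": [0,0,0],"fingers": 0.7},
  {"xyz": [0,0,0.22],"turn": [0,0,0],"fingers": 0.7},
  {"xyz": [0,0,0.25],"turn": [0,0,0],"fingers": 0.7},
  {"xyz": [0,0,0.27],"turn": [0,0,0],"fingers": 0.7},
  {"xyz": [0,0,0.27],"turn": [0,0,0],"fingers": 0.7},
  {"xyz": [0,0,0.27],"turn": [0,0,0],"fingers": 0.7},
])

```text
time: 7.65
eef_pos: [0.4389, 0.1186, 0.0304]
ee_rot: [[-1.0, 0.001, 0.002], [0.001, 1.0, 0.0], [-0.002, 0.0, -1.0]]
ft_force: [0.2, 0.8, 0.4]
gripper_width: 0.0282
grip_force: 12.0
```

Emit:
arm_command([
  {"xyz": [0.005,-0.001,0.015],"turn": [0,0,0],"fingers": 0.7},
  {"xyz": [0.005,-0.001,0.026],"turn": [0,0,0],"fingers": 0.7},
  {"xyz": [0.005,-0.001,0.033],"turn": [0,0,0],"fingers": 0.7},
  {"xyz": [0.005,-0.001,0.033],"turn": [0,0,0],"fingers": 0.7},
  {"xyz": [0.005,-0.001,0.033],"turn": [0,0,0],"fingers": 0.7},
])

```text
time: 8.28
eef_pos: [0.436, 0.118, 0.0162]
ee_rot: [[-1.0, 0.001, -0.0], [0.001, 1.0, -0.0], [0.0, -0.0, -1.0]]
ft_force: [-0.5, 0.2, -0.8]
gripper_width: 0.0282
grip_force: 12.0
```

Emit:
arm_command([
  {"xyz": [0,0,0.002],"turn": [0,0,0],"fingers": 0.7},
  {"xyz": [0,0,0.002],"turn": [0,0,0],"fingers": 0.36},
  {"xyz": [0,0,0.002],"turn": [0,0,0],"fingers": 0.3},
  {"xyz": [0,0,0.002],"turn": [0,0,0],"fingers": 0.15},
  {"xyz": [0,0,0.002],"turn": [0,0,0],"fingers": 0.03},
  {"xyz": [0,0,0.0],"turn": [0,0,0],"fingers": 0.03},
  {"xyz": [0,0,-0.05],"turn": [0,0,0],"fingers": 0.03},
  {"xyz": [0,0,-0.15],"turn": [0,0,0],"fingers": 0.03},
  {"xyz": [0,0,-0.3],"turn": [0,0,0],"fingers": 0.03},
  {"xyz": [0,0,-0.45],"turn": [0,0,0],"fingers": 0.03},
])

```text
time: 9.52
eef_pos: [0.4355, 0.118, 0.1978]
ee_rot: [[-1.0, 0.001, -0.0], [0.001, 1.0, -0.0], [0.0, -0.0, -1.0]]
ft_force: [1.0, -0.5, -0.2]
gripper_width: 0.0451
grip_force: 0.0
```

Emit:
arm_command([
  {"xyz": [0.04,-0.08,-0.18],"turn": [0,0,0],"fingers": -0.3},
  {"xyz": [0.09,-0.22,-0.18],"turn": [0,0,0],"fingers": -0.5},
  {"xyz": [0.09,-0.34,-0.18],"turn": [0,0,0],"fingers": -0.5},
  {"xyz": [0.09,-0.42,-0.18],"turn": [0,0,0],"fingers": -0.5},
  {"xyz": [0.09,-0.42,-0.18],"turn": [0,0,0],"fingers": -0.5},
])

```text
time: 10.15
eef_pos: [0.3996, -0.0517, 0.2684]
ee_rot: [[-1.0, 0.005, 0.0], [0.005, 1.0, -0.0], [-0.0, -0.0, -1.0]]
ft_force: [0.9, 1.2, -0.1]
gripper_width: 0.0697
grip_force: 0.0
```

```bash
python3 - <<'E'
from h import *
s=read_state(); print(np.round(s["eef_pos"],4),s["gripper_width"])
L={"vial":((.437,.118),.035,.055,.09,.069),"saucer":((.437,.118),.045,.0035,.02,.011),"spice":((.42,-.203),.045,.155,.185,.169),"lid":((.494,-.204),.05,.103,.117,.111)}
I=[]
for n in ("top","side"):
    c=camera(n)
    for k,a in L.items():
        try: q,pp=blob(c,*a); rep(n+k,q,pp)
        except Exception as e: print(k,"fail",e)
    if n=="side":
        p=pts(c); h=cv2.cvtColor(c["frame"],cv2.COLOR_BGR2HSV)
        for nm,P,r,z0 in(("vial",(.437,.118),.03,.005),("spice",(.421,-.203),.035,.063)):
            for z in np.arange(z0+.015,z0+.1,.015):
                k=(np.hypot(p[...,0]-P[0],p[...,1]-P[1])<r)&(abs(p[...,2]-z)<.006)
                if k.sum(): print(nm,np.round(z,3),k.sum(),np.round([p[k][:,0].min(),p[k][:,1].min(),p[k][:,1].max()],4))
    u,v=map(int,proj(c,(.45,-.05,.05))); I.append(cv2.resize(c["frame"][v-70:v+70,u-120:u+110],(400,244),interpolation=cv2.INTER_CUBIC))
cv2.imwrite("pics/g4.png",np.hstack(I))
E
```

```text
[ 0.3996 -0.0517  0.2684] 0.06973601049336722
vial fail attempt to get argmax of an empty sequence
topsaucer 51 hullcen [0.4243 0.0931] enc [0.4229 0.0936] rect [4.23000e-01 9.35000e-02 1.48000e-02 3.75000e-02 7.36867e+01] z 0.0084
topspice 272 hullcen [ 0.4206 -0.2032] enc [ 0.4211 -0.2034] rect [ 0.4213 -0.2032  0.0452  0.044  25.25  ] z 0.1683
toplid 316 hullcen [ 0.4953 -0.2032] enc [ 0.4952 -0.2031] rect [ 0.4952 -0.2039  0.0515  0.0495 25.2697] z 0.1103
sidevial 69 hullcen [0.4293 0.1102] enc [0.4291 0.1109] rect [4.29800e-01 1.09900e-01 4.06000e-02 1.82000e-02 3.69492e+01] z 0.0673
sidesaucer 340 hullcen [0.4392 0.1168] enc [0.4399 0.117 ] rect [ 0.4382  0.1158  0.0741  0.0742 48.5439] z 0.0094
sidespice 356 hullcen [ 0.414  -0.2083] enc [ 0.4137 -0.2078] rect [ 0.414  -0.2087  0.0678  0.0422 21.8513] z 0.1703
sidelid 175 hullcen [ 0.4956 -0.2158] enc [ 0.494  -0.2101] rect [ 0.4961 -0.2169  0.062   0.0267 18.8784] z 0.1125
vial 0.02 54 [0.4211 0.102  0.1259]
vial 0.035 50 [0.4196 0.101  0.1261]
vial 0.05 63 [0.4223 0.102  0.1297]
vial 0.065 46 [0.4248 0.107  0.1266]
spice 0.078 97 [ 0.3994 -0.2275 -0.1839]
spice 0.093 104 [ 0.3984 -0.2276 -0.1849]
spice 0.108 102 [ 0.3988 -0.2277 -0.1865]
spice 0.123 108 [ 0.3994 -0.2276 -0.1817]
spice 0.138 120 [ 0.4002 -0.2266 -0.1841]
spice 0.153 96 [ 0.3997 -0.2277 -0.1867]
```

View pics/g4.png

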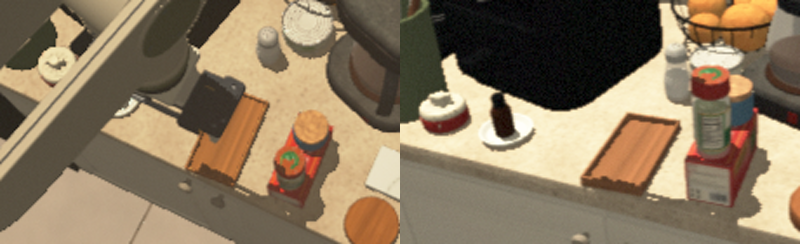

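The bottle stands upright on the saucer at right crop (502,118). Next, the spice jar.

Emit:
arm_command([
  {"xyz": [-0.05,-0.15,0],"turn": [0,0,0],"fingers": -1},
  {"xyz": [-0.057,-0.28,0],"turn": [0,0,0],"fingers": -1},
  {"xyz": [-0.057,-0.382,0.02],"turn": [0,0,0],"fingers": -1},
  {"xyz": [-0.057,-0.382,0.095],"turn": [0,0,0],"fingers": -1},
  {"xyz": [-0.057,-0.382,0.095],"turn": [0,0,0],"fingers": -1},
  {"xyz": [-0.057,-0.382,0.095],"turn": [0,0,0],"fingers": -1},
])

```text
time: 11.0
eef_pos: [0.4229, -0.2017, 0.2311]
ee_rot: [[-1.0, -0.0, 0.0], [-0.0, 1.0, -0.0], [-0.0, -0.0, -1.0]]
ft_force: [0.8, 0.5, -0.5]
gripper_width: 0.093
grip_force: 0.0
```

Emit:
arm_command([
  {"xyz": [0.002,-0.004,0.08],"turn": [0,0,0],"fingers": -1},
  {"xyz": [0.002,-0.004,0.16],"turn": [0,0,0],"fingers": -1},
  {"xyz": [0.002,-0.004,0.23],"turn": [0,0,0],"fingers": -0.8},
  {"xyz": [0.002,-0.004,0.28],"turn": [0,0,0],"fingers": -0.6},
  {"xyz": [0.002,-0.004,0.31],"turn": [0,0,0],"fingers": -0.4},
  {"xyz": [0.002,-0.004,0.31],"turn": [0,0,0],"fingers": -0.2},
  {"xyz": [0.002,-0.004,0.31],"turn": [0,0,0],"fingers": -0.2},
])

```text
time: 11.88
eef_pos: [0.4224, -0.2046, 0.1076]
ee_rot: [[-1.0, 0.001, 0.002], [0.001, 1.0, -0.001], [-0.002, -0.001, -1.0]]
ft_force: [0.1, -0.5, 0.7]
gripper_width: 0.0564
grip_force: 0.0
```

Emit:
arm_command([
  {"xyz": [0,0,0],"turn": [0,0,0],"fingers": 0},
  {"xyz": [0,0,0],"turn": [0,0,0],"fingers": 0.1},
  {"xyz": [0,0,0],"turn": [0,0,0],"fingers": 0.3},
  {"xyz": [0,0,0],"turn": [0,0,0],"fingers": 0.3},
  {"xyz": [0,0,0],"turn": [0,0,0],"fingers": 0.3},
  {"xyz": [0,0,-0.02],"turn": [0,0,0],"fingers": 0.3},
  {"xyz": [0,0,-0.06],"turn": [0,0,0],"fingers": 0.3},
  {"xyz": [0,0,-0.14],"turn": [0,0,0],"fingers": 0.3},
  {"xyz": [0,0,-0.24],"turn": [0,0,0],"fingers": 0.3},
  {"xyz": [0,0,-0.3],"turn": [0,0,0],"fingers": 0.3},
], newtons=16)

```text
time: 13.12
eef_pos: [0.4222, -0.2048, 0.2296]
ee_rot: [[-1.0, 0.001, 0.003], [0.001, 1.0, -0.002], [-0.003, -0.002, -1.0]]
ft_force: [0.7, -0.5, -0.7]
gripper_width: 0.0443
grip_force: 16.0
```

Emit:
arm_command([
  {"xyz": [-0.04,-0.07,0],"turn": [0,0,0],"fingers": 0.3},
  {"xyz": [-0.1,-0.17,0],"turn": [0,0,0],"fingers": 0.3},
  {"xyz": [-0.17,-0.28,0],"turn": [0,0,0],"fingers": 0.3},
  {"xyz": [-0.216,-0.35,0.0],"turn": [0,0,0],"fingers": 0.3},
  {"xyz": [-0.216,-0.35,0.1],"turn": [0,0,0],"fingers": 0.3},
  {"xyz": [-0.216,-0.35,0.2],"turn": [0,0,0],"fingers": 0.3},
  {"xyz": [-0.216,-0.35,0.3],"turn": [0,0,0],"fingers": 0.3},
  {"xyz": [-0.216,-0.35,0.37],"turn": [0,0,0],"fingers": 0.3},
  {"xyz": [-0.216,-0.35,0.37],"turn": [0,0,0],"fingers": 0.3},
  {"xyz": [-0.216,-0.35,0.37],"turn": [0,0,0],"fingers": 0.3},
])

```text
time: 14.38
eef_pos: [0.5086, -0.3451, 0.0802]
ee_rot: [[-1.0, 0.001, 0.002], [0.001, 1.0, -0.001], [-0.002, -0.001, -1.0]]
ft_force: [0.8, 0.3, 0.2]
gripper_width: 0.0444
grip_force: 16.0
```

```bash
python3 - <<'E'
from h import *
s=read_state(); P=s["eef_pos"]; print(np.round(P,4),s["gripper_width"])
c=camera("top")
for k,a in {"spice":((P[0],P[1]),.045,P[2]+.045,P[2]+.075,P[2]+.061),"orange":((.508,-.43),.05,.03,.08,.05)}.items():
    try: q,pp=blob(c,*a); rep(k,q,pp)
    except Exception as e: print(k,e)
c=camera("side");p=pts(c)
for z in np.arange(-.03,.06,.015)+P[2]:
    k=(np.hypot(p[...,0]-P[0],p[...,1]-P[1])<.03)&(abs(p[...,2]-z)<.006)
    if k.sum(): print(np.round(z,3),k.sum(),np.round([p[k][:,0].min(),p[k][:,1].min(),p[k][:,1].max()],4))
E
```

```text
[ 0.5086 -0.3451  0.0802] 0.04442856683969342
spice 2 hullcen [nan nan] enc [ 0.4945 -0.3605] rect [ 4.945000e-01 -3.605000e-01  2.500000e-03  0.000000e+00  1.152551e+02] z 0.1388
orange 46 hullcen [ 0.502  -0.4308] enc [ 0.5058 -0.4315] rect [ 5.01100e-01 -4.31300e-01  2.70000e-02  1.61000e-02  8.66546e+01] z 0.0421
0.05 86 [ 0.4853 -0.3685 -0.3251]
0.065 98 [ 0.4856 -0.3689 -0.3237]
0.08 105 [ 0.4853 -0.3731 -0.3177]
0.095 125 [ 0.486  -0.3726 -0.3168]
0.11 137 [ 0.4862 -0.373  -0.3181]
0.125 123 [ 0.4864 -0.3737 -0.3173]h.py:25: RuntimeWarning: invalid value encountered in divide
  h=cv2.convexHull(q.astype(np.float32)); M=cv2.moments(h*1000); cen=np.array([M["m10"],M["m01"]])/M["m00"]/1000
```

Emit:
arm_command([
  {"xyz": [0,0.002,0.03],"turn": [0,0,0],"fingers": 0.3},
  {"xyz": [0,0.002,0.048],"turn": [0,0,0],"fingers": 0.3},
  {"xyz": [0,0.002,0.058],"turn": [0,0,0],"fingers": 0.3},
  {"xyz": [0,0.002,0.058],"turn": [0,0,0],"fingers": 0.3},
  {"xyz": [0,0.002,0.058],"turn": [0,0,0],"fingers": 0.3},
])

```text
time: 15.1
eef_pos: [0.5079, -0.3432, 0.056]
ee_rot: [[-1.0, 0.001, 0.0], [0.001, 1.0, 0.001], [-0.0, 0.001, -1.0]]
ft_force: [-2.5, 4.4, 9.7]
gripper_width: 0.0444
grip_force: 16.0
```

Emit:
arm_command([
  {"xyz": [0,0,-0.001],"turn": [0,0,0],"fingers": 0.3},
  {"xyz": [0,0,-0.001],"turn": [0,0,0],"fingers": 0.0},
  {"xyz": [0,0,-0.001],"turn": [0,0,0],"fingers": -0.2},
  {"xyz": [0,0,-0.001],"turn": [0,0,0],"fingers": -0.3},
  {"xyz": [0,0,-0.001],"turn": [0,0,0],"fingers": -0.3},
  {"xyz": [0,0,-0.05],"turn": [0,0,0],"fingers": -0.3},
  {"xyz": [0,0,-0.15],"turn": [0,0,0],"fingers": -0.3},
  {"xyz": [0,0,-0.27],"turn": [0,0,0],"fingers": -0.3},
  {"xyz": [0,0,-0.4],"turn": [0,0,0],"fingers": -0.3},
])

```text
time: 16.23
eef_pos: [0.5076, -0.3435, 0.2178]
ee_rot: [[-1.0, 0.002, 0.001], [0.002, 1.0, -0.0], [-0.001, -0.0, -1.0]]
ft_force: [0.8, -1.0, 0.0]
gripper_width: 0.0604
grip_force: 0.0
```

Emit:
arm_command([
  {"xyz": [0.01,0.12,0],"turn": [0,0,0],"fingers": -1},
  {"xyz": [0.02,0.24,0],"turn": [0,0,0],"fingers": -1},
  {"xyz": [0.03,0.349,0.05],"turn": [0,0,0],"fingers": -1},
  {"xyz": [0.03,0.349,0.12],"turn": [0,0,0],"fingers": -1},
  {"xyz": [0.03,0.349,0.12],"turn": [0,0,0],"fingers": -1},
  {"xyz": [0.03,0.349,0.12],"turn": [0,0,0],"fingers": -1},
])

```text
time: 16.98
eef_pos: [0.4965, -0.2047, 0.1689]
ee_rot: [[-1.0, 0.002, 0.002], [0.002, 1.0, -0.001], [-0.002, -0.001, -1.0]]
ft_force: [0.2, -0.7, -0.3]
gripper_width: 0.0931
grip_force: 0.0
```

```bash
python3 - <<'E'
from h import *
s=read_state(); P=s["eef_pos"]; print(np.round(P,4),s["gripper_width"])
c=camera("side");p=pts(c)
for nm,xy,r,zs in(("pot",(.4955,-.2035),.036,(.075,.085,.095)),("spice",(.508,-.345),.03,(.03,.05,.07,.09,.11)),("tile",(.507,-.345),.06,(.0125,))):
  for z in zs:
    k=(np.hypot(p[...,0]-xy[0],p[...,1]-xy[1])<r)&(abs(p[...,2]-z)<.006)
    if k.sum(): print(nm,z,k.sum(),np.round([p[k][:,0].min(),p[k][:,1].min(),p[k][:,1].max()],4))
E
```

```text
[ 0.4965 -0.2047  0.1689] 0.09307237173124192
pot 0.075 98 [ 0.4673 -0.2326 -0.1797]
pot 0.085 115 [ 0.4674 -0.2325 -0.1802]
pot 0.095 119 [ 0.4676 -0.2328 -0.179 ]
spice 0.03 86 [ 0.4845 -0.3663 -0.3212]
spice 0.05 95 [ 0.4846 -0.3666 -0.321 ]
spice 0.07 99 [ 0.484  -0.3665 -0.3212]
spice 0.09 112 [ 0.4851 -0.3656 -0.3217]
spice 0.11 115 [ 0.4844 -0.3663 -0.3215]
tile 0.0125 401 [ 0.4725 -0.3807 -0.3099]
```

Emit:
arm_command([
  {"xyz": [0.002,0,0.08],"turn": [0,0,0],"fingers": -1},
  {"xyz": [0.002,0,0.15],"turn": [0,0,0],"fingers": -1},
  {"xyz": [0.002,0,0.2],"turn": [0,0,0],"fingers": -1},
  {"xyz": [0.002,0,0.23],"turn": [0,0,0],"fingers": -0.8},
  {"xyz": [0.002,0,0.242],"turn": [0,0,0],"fingers": -0.6},
  {"xyz": [0.002,0,0.242],"turn": [0,0,0],"fingers": -0.4},
  {"xyz": [0.002,0,0.242],"turn": [0,0,0],"fingers": -0.4},
])

```text
time: 17.9
eef_pos: [0.4958, -0.2044, 0.0713]
ee_rot: [[-1.0, 0.001, 0.001], [0.001, 1.0, -0.001], [-0.001, -0.001, -1.0]]
ft_force: [0.1, -0.9, 0.9]
gripper_width: 0.0658
grip_force: 0.0
```

Emit:
arm_command([
  {"xyz": [0,0,0],"turn": [0,0,0],"fingers": -0.25},
  {"xyz": [0,0,0],"turn": [0,0,0],"fingers": -0.1},
  {"xyz": [0,0,0],"turn": [0,0,0],"fingers": 0.1},
  {"xyz": [0,0,0],"turn": [0,0,0],"fingers": 0.1},
  {"xyz": [0,0,0],"turn": [0,0,0],"fingers": 0.1},
  {"xyz": [0,0,-0.02],"turn": [0,0,0],"fingers": 0.1},
  {"xyz": [0,0,-0.06],"turn": [0,0,0],"fingers": 0.1},
  {"xyz": [0,0,-0.14],"turn": [0,0,0],"fingers": 0.1},
  {"xyz": [0,0,-0.24],"turn": [0,0,0],"fingers": 0.1},
  {"xyz": [0,0,-0.3],"turn": [0,0,0],"fingers": 0.1},
], newtons=20)

```text
time: 19.15
eef_pos: [0.4959, -0.2045, 0.1937]
ee_rot: [[-1.0, 0.001, 0.003], [0.001, 1.0, -0.002], [-0.003, -0.002, -1.0]]
ft_force: [0.1, 0.1, -1.7]
gripper_width: 0.0562
grip_force: 20.0
```

```bash
python3 - <<'E'
from h import *
for n in("top","side"):
    c=np.load(f"{n}0.npy",allow_pickle=True).item()
    q,pp=blob(c,(.42,-.346),.048,.0185,.03,.022); rep(n,q,pp); print(np.percentile(q,[0.5,99.5],axis=0).round(4).tolist())
c=camera("side")
q,pp=blob(c,(.42,-.346),.048,.0185,.03,.022); rep("now",q,pp);print(np.percentile(q,[0.5,99.5],axis=0).round(4).tolist())
E
```

```text
top 649 hullcen [ 0.4186 -0.3444] enc [ 0.4185 -0.3447] rect [ 0.4181 -0.3444  0.0813  0.0814 25.217 ] z 0.0215
[[0.3778, -0.3849], [0.4592, -0.3036]]
side 951 hullcen [ 0.4175 -0.3452] enc [ 0.4174 -0.3468] rect [ 0.4175 -0.3435  0.0881  0.0776  0.7533] z 0.0231
[[0.3753, -0.3819], [0.4604, -0.306]]
now 950 hullcen [ 0.4176 -0.3452] enc [ 0.4175 -0.3469] rect [ 0.4174 -0.3435  0.0885  0.0776  0.9037] z 0.0231
[[0.3755, -0.3819], [0.4604, -0.306]]
```

Emit:
arm_command([
  {"xyz": [0.05,-0.07,0],"turn": [0,0,0],"fingers": 0.1},
  {"xyz": [0.12,-0.17,0],"turn": [0,0,0],"fingers": 0.1},
  {"xyz": [0.18,-0.28,0],"turn": [0,0,0],"fingers": 0.1},
  {"xyz": [0.194,-0.351,0.0],"turn": [0,0,0],"fingers": 0.1},
  {"xyz": [0.194,-0.351,0.08],"turn": [0,0,0],"fingers": 0.1},
  {"xyz": [0.194,-0.351,0.18],"turn": [0,0,0],"fingers": 0.1},
  {"xyz": [0.194,-0.351,0.28],"turn": [0,0,0],"fingers": 0.1},
  {"xyz": [0.194,-0.351,0.36],"turn": [0,0,0],"fingers": 0.1},
  {"xyz": [0.194,-0.351,0.36],"turn": [0,0,0],"fingers": 0.1},
  {"xyz": [0.194,-0.351,0.36],"turn": [0,0,0],"fingers": 0.1},
])

```text
time: 20.45
eef_pos: [0.4179, -0.3449, 0.0476]
ee_rot: [[-1.0, 0.001, 0.001], [0.001, 1.0, -0.001], [-0.001, -0.001, -1.0]]
ft_force: [-0.5, 0.2, -0.9]
gripper_width: 0.056
grip_force: 20.0
```

Down to 0.0303: −0.017 → 0.043.

Emit:
arm_command([
  {"xyz": [-0.001,0,0.02],"turn": [0,0,0],"fingers": 0.1},
  {"xyz": [-0.001,0,0.034],"turn": [0,0,0],"fingers": 0.1},
  {"xyz": [-0.001,0,0.042],"turn": [0,0,0],"fingers": 0.1},
  {"xyz": [-0.001,0,0.042],"turn": [0,0,0],"fingers": 0.1},
  {"xyz": [-0.001,0,0.042],"turn": [0,0,0],"fingers": 0.1},
])

```text
time: 21.08
eef_pos: [0.4178, -0.3444, 0.0296]
ee_rot: [[-1.0, 0.001, 0.0], [0.001, 1.0, -0.0], [-0.0, -0.0, -1.0]]
ft_force: [-0.4, 0.9, 2.0]
gripper_width: 0.0556
grip_force: 20.0
```

Emit:
arm_command([
  {"xyz": [0,0,0],"turn": [0,0,0],"fingers": -0.25},
  {"xyz": [0,0,0],"turn": [0,0,0],"fingers": -0.35},
  {"xyz": [0,0,0],"turn": [0,0,0],"fingers": -0.6},
  {"xyz": [0,0,0],"turn": [0,0,0],"fingers": -0.6},
  {"xyz": [0,0,-0.05],"turn": [0,0,0],"fingers": -0.6},
  {"xyz": [0,0,-0.15],"turn": [0,0,0],"fingers": -0.6},
  {"xyz": [0,0,-0.28],"turn": [0,0,0],"fingers": -0.6},
  {"xyz": [0,0,-0.4],"turn": [0,0,0],"fingers": -0.6},
  {"xyz": [0,0,-0.5],"turn": [0,0,0],"fingers": -0.6},
  {"xyz": [0,0,-0.5],"turn": [0,0,0],"fingers": -0.6},
])

```text
time: 22.32
eef_pos: [0.4194, -0.346, 0.2341]
ee_rot: [[-1.0, 0.001, 0.005], [0.001, 1.0, -0.005], [-0.005, -0.005, -1.0]]
ft_force: [0.1, 0.0, -1.3]
gripper_width: 0.0744
grip_force: 0.0
```

```bash
python3 - <<'E'
from h import *
s=read_state(); P=s["eef_pos"]; print(np.round(P,4),s["gripper_width"])
I=[]
for n in("top","side"):
    c=camera(n); print(n)
    for k,a in {"box":((.456,-.204),.085,.056,.072,.063),"pot":((.418,-.345),.04,.062,.078,.070),"tray":((.453,-.077),.1,.0085,.02,.014)}.items():
        try: q,pp=blob(c,*a); rep(k,q,pp)
        except Exception as e: print(k,e)
    u,v=map(int,proj(c,(.45,-.2,.05))); I.append(cv2.resize(c["frame"][v-70:v+70,u-110:u+120],(400,244),interpolation=cv2.INTER_CUBIC))
cv2.imwrite("pics/g5.png",np.hstack(I))
E
```

```text
[ 0.4194 -0.346   0.2341] 0.07436698384997364
top
box 968 hullcen [ 0.4566 -0.2024] enc [ 0.458  -0.1996] rect [ 0.458  -0.2034  0.1296  0.0596  2.957 ] z 0.0641
pot 176 hullcen [ 0.4098 -0.3495] enc [ 0.4138 -0.3449] rect [ 4.08100e-01 -3.50600e-01  2.77000e-02  5.40000e-02  4.36152e+01] z 0.0691
tray 58 hullcen [ 0.428  -0.1165] enc [ 0.428  -0.1164] rect [ 0.428  -0.1163  0.0962  0.0059  3.2793] z 0.0136
side
box 1098 hullcen [ 0.4569 -0.2064] enc [ 0.4578 -0.2047] rect [ 0.457  -0.2065  0.1411  0.0639  3.5514] z 0.0662
pot 445 hullcen [ 0.415  -0.3456] enc [ 0.414  -0.3449] rect [ 0.4145 -0.3465  0.0606  0.0522 18.3037] z 0.0712
tray 470 hullcen [ 0.4522 -0.0782] enc [ 0.4523 -0.0779] rect [ 0.4525 -0.0784  0.1601  0.0879  3.6137] z 0.0144
```

View pics/g5.png

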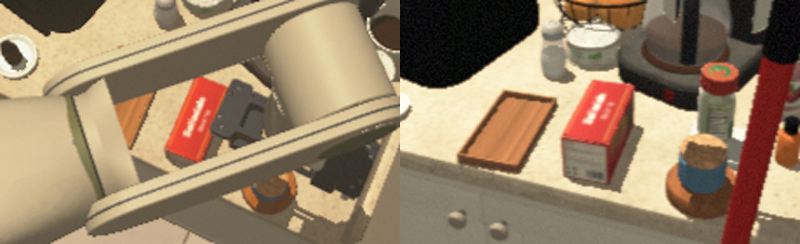

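The pot stands on the coaster and the tea box is free at right crop (598,130). Now above the box with a 3° turn.

Emit:
arm_command([
  {"xyz": [-0.03,0.1,0],"turn": [0,0,0],"fingers": -1},
  {"xyz": [-0.06,0.22,0],"turn": [0,0,-0.01],"fingers": -1},
  {"xyz": [-0.098,0.354,0.05],"turn": [0,0,-0.017],"fingers": -1},
  {"xyz": [-0.098,0.354,0.185],"turn": [0,0,-0.017],"fingers": -1},
  {"xyz": [-0.098,0.354,0.185],"turn": [0,0,-0.017],"fingers": -1},
  {"xyz": [-0.098,0.354,0.185],"turn": [0,0,-0.017],"fingers": -1},
  {"xyz": [-0.098,0.354,0.185],"turn": [0,0,-0.017],"fingers": -1},
])

```text
time: 23.3
eef_pos: [0.4581, -0.2041, 0.1576]
ee_rot: [[-0.999, -0.051, 0.003], [-0.051, 0.999, -0.002], [-0.002, -0.002, -1.0]]
ft_force: [-0.5, 0.5, 0.1]
gripper_width: 0.0932
grip_force: 0.0
```

Emit:
arm_command([
  {"xyz": [0,0,0.08],"turn": [0,0,0],"fingers": -1},
  {"xyz": [0,0,0.16],"turn": [0,0,0],"fingers": -1},
  {"xyz": [0,0,0.24],"turn": [0,0,0],"fingers": -1},
  {"xyz": [0,0,0.3],"turn": [0,0,0],"fingers": -1},
  {"xyz": [0,0,0.335],"turn": [0,0,0],"fingers": -0.8},
  {"xyz": [0,0,0.335],"turn": [0,0,0],"fingers": -0.6},
  {"xyz": [0,0,0.335],"turn": [0,0,0],"fingers": -0.55},
  {"xyz": [0,0,0.335],"turn": [0,0,0],"fingers": -0.55},
])

```text
time: 24.3
eef_pos: [0.4581, -0.2033, 0.0228]
ee_rot: [[-0.999, -0.052, 0.002], [-0.052, 0.999, -0.001], [-0.002, -0.001, -1.0]]
ft_force: [0.1, -0.2, 0.1]
gripper_width: 0.0723
grip_force: 0.0
```

Emit:
arm_command([
  {"xyz": [0,0,0],"turn": [0,0,0],"fingers": -0.45},
  {"xyz": [0,0,0],"turn": [0,0,0],"fingers": -0.3},
  {"xyz": [0,0,0],"turn": [0,0,0],"fingers": -0.1},
  {"xyz": [0,0,0],"turn": [0,0,0],"fingers": -0.1},
  {"xyz": [0,0,0],"turn": [0,0,0],"fingers": -0.1},
  {"xyz": [0,0,-0.02],"turn": [0,0,0],"fingers": -0.1},
  {"xyz": [0,0,-0.06],"turn": [0,0,0],"fingers": -0.1},
  {"xyz": [0,0,-0.12],"turn": [0,0,0],"fingers": -0.1},
  {"xyz": [0,0,-0.18],"turn": [0,0,0],"fingers": -0.1},
  {"xyz": [0,0,-0.18],"turn": [0,0,0],"fingers": -0.1},
], newtons=20)

```text
time: 25.55
eef_pos: [0.4589, -0.2036, 0.0963]
ee_rot: [[-0.999, -0.052, 0.004], [-0.052, 0.999, -0.002], [-0.004, -0.003, -1.0]]
ft_force: [0.3, -1.5, -0.9]
gripper_width: 0.0623
grip_force: 20.0
```

Emit:
arm_command([
  {"xyz": [0,0.05,0],"turn": [0,0,0],"fingers": -0.1},
  {"xyz": [0,0.15,0],"turn": [0,0,-0.003],"fingers": -0.1},
  {"xyz": [-0.001,0.25,0],"turn": [0,0,-0.003],"fingers": -0.1},
  {"xyz": [-0.001,0.317,0],"turn": [0,0,-0.003],"fingers": -0.1},
  {"xyz": [-0.001,0.317,0.04],"turn": [0,0,-0.003],"fingers": -0.1},
  {"xyz": [-0.001,0.317,0.09],"turn": [0,0,-0.003],"fingers": -0.1},
  {"xyz": [-0.001,0.317,0.12],"turn": [0,0,-0.003],"fingers": -0.1},
  {"xyz": [-0.001,0.317,0.12],"turn": [0,0,-0.003],"fingers": -0.1},
  {"xyz": [-0.001,0.317,0.12],"turn": [0,0,-0.003],"fingers": -0.1},
])

```text
time: 26.68
eef_pos: [0.4512, -0.0765, 0.0457]
ee_rot: [[-0.998, -0.061, 0.0], [-0.061, 0.998, -0.0], [-0.0, -0.0, -1.0]]
ft_force: [-0.7, -0.1, -1.4]
gripper_width: 0.0626
grip_force: 20.0
```

```bash
python3 - <<'E'
from h import *
s=read_state(); P=s["eef_pos"]; print(np.round(P,4),np.round(s["ee_rot"][0],4))
I=[]
for n in("top","side"):
    c=camera(n); p=pts(c)
    k=(abs(p[...,0]-P[0])<.09)&(abs(p[...,1]-P[1])<.05)
    zt=P[2]-.0228+.063
    t=k&(abs(p[...,2]-zt)<.005); f=k&(p[...,2]>zt-.05)&(p[...,2]<zt-.008)
    print(n,t.sum(),"top x",np.percentile(p[t][:,0],[1,99]).round(4) if t.sum() else "", "front min x",np.percentile(p[f][:,0],[1,5,50]).round(4) if f.sum() else "")
    u,v=map(int,proj(c,(.45,-.1,.05))); I.append(cv2.resize(c["frame"][v-60:v+60,u-90:u+90],(400,267),interpolation=cv2.INTER_CUBIC))
    if n=="side":
        r=(p[...,2]>.0085)&(p[...,2]<.018)&(p[...,0]<.39)&(abs(p[...,1]+.08)<.05); print("tray front x",np.percentile(p[r][:,0],[1,50]).round(4), "y",np.percentile(p[r][:,1],[1,99]).round(4))
        fr=f&(p[...,0]<np.percentile(p[f][:,0],50)); print("box front y",np.percentile(p[fr][:,1],[1,99]).round(4))
cv2.imwrite("pics/g6.png",np.hstack(I))
E
```

```text
[ 0.4512 -0.0765  0.0457] [-9.981e-01 -6.080e-02  1.000e-04]
top 352 top x [0.3877 0.5144] front min x [0.3864 0.3871 0.3904]
side 565 top x [0.3874 0.4952] front min x [0.387  0.3878 0.3917]
tray front x [0.053  0.0839] y [-0.1174 -0.031 ]
box front y [-0.1099 -0.0521]
```

View pics/g6.png

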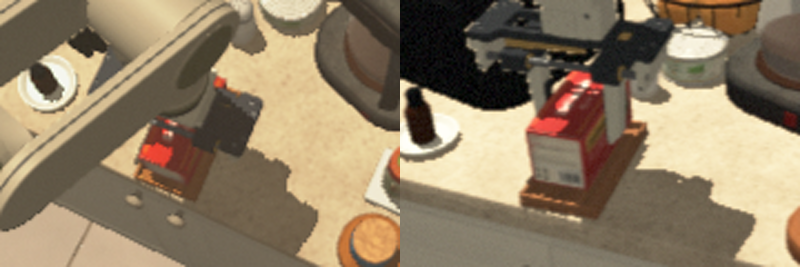

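The box hangs level over the tray at right crop (575,140), inside the rim on all visible sides. Lowering.

Emit:
arm_command([
  {"xyz": [-0.001,-0.001,0.015],"turn": [0,0,0],"fingers": -0.1},
  {"xyz": [-0.001,-0.001,0.03],"turn": [0,0,0],"fingers": -0.1},
  {"xyz": [-0.001,-0.001,0.04],"turn": [0,0,0],"fingers": -0.1},
  {"xyz": [-0.001,-0.001,0.046],"turn": [0,0,0],"fingers": -0.1},
  {"xyz": [-0.001,-0.001,0.046],"turn": [0,0,0],"fingers": -0.1},
  {"xyz": [-0.001,-0.001,0.046],"turn": [0,0,0],"fingers": -0.1},
])

```text
time: 27.52
eef_pos: [0.4515, -0.0765, 0.0272]
ee_rot: [[-0.998, -0.061, 0.0], [-0.061, 0.998, -0.0], [-0.0, -0.0, -1.0]]
ft_force: [-0.3, -0.3, -1.3]
gripper_width: 0.0626
grip_force: 20.0
```

Emit:
arm_command([
  {"xyz": [0,0,0.002],"turn": [0,0,0],"fingers": -0.1},
  {"xyz": [0,0,0.002],"turn": [0,0,0],"fingers": -0.36},
  {"xyz": [0,0,0.002],"turn": [0,0,0],"fingers": -0.45},
  {"xyz": [0,0,0.002],"turn": [0,0,0],"fingers": -0.8},
  {"xyz": [0,0,0.0],"turn": [0,0,0],"fingers": -0.9},
  {"xyz": [0,0,-0.05],"turn": [0,0,0],"fingers": -0.9},
  {"xyz": [0,0,-0.15],"turn": [0,0,0],"fingers": -0.9},
  {"xyz": [0,0,-0.28],"turn": [0,0,0],"fingers": -0.9},
  {"xyz": [0,0,-0.42],"turn": [0,0,0],"fingers": -0.9},
  {"xyz": [0,0,-0.5],"turn": [0,0,0],"fingers": -0.9},
])

```text
time: 28.78
eef_pos: [0.4524, -0.0768, 0.2307]
ee_rot: [[-0.998, -0.061, 0.004], [-0.061, 0.998, -0.001], [-0.004, -0.001, -1.0]]
ft_force: [0.4, -0.9, -0.6]
gripper_width: 0.0884
grip_force: 0.0
```

Emit:
arm_command([
  {"xyz": [0.05,0,-0.1],"turn": [0,0,0],"fingers": -0.9},
  {"xyz": [0.15,0,-0.1],"turn": [0,0,0],"fingers": -0.9},
  {"xyz": [0.18,0,-0.1],"turn": [0,0,0],"fingers": -0.9},
  {"xyz": [0.18,0.05,-0.1],"turn": [0,0,0],"fingers": -0.9},
  {"xyz": [0.18,0.05,-0.1],"turn": [0,0,0],"fingers": -0.9},
  {"xyz": [0.18,0.05,-0.1],"turn": [0,0,0],"fingers": -0.9},
])

```text
time: 29.52
eef_pos: [0.3785, -0.0611, 0.2667]
ee_rot: [[-0.998, -0.062, -0.001], [-0.062, 0.998, -0.0], [0.001, -0.0, -1.0]]
ft_force: [1.2, -0.7, 0.0]
gripper_width: 0.0881
grip_force: 0.0
```

```bash
python3 - <<'E'
from h import *
s=read_state(); P=s["eef_pos"]; print(np.round(P,4))
I=[]
L={"box":((.4525,-.077),.085,.06,.075,.067),"pot":((.418,-.345),.04,.062,.078,.070),"jam":((.64,-.41),.06,.085,.12,.102),"salt":((.61,-.08),.04,.075,.1,.09),"vial":((.437,.118),.03,.055,.09,.069),"spice":((.508,-.345),.04,.105,.13,.118)}
for n in("top","side"):
    c=camera(n); print(n)
    for k,a in L.items():
        try: q,pp=blob(c,*a); rep(k,q,pp)
        except Exception as e: print(k,e)
    u,v=map(int,proj(c,(.45,-.12,.05))); I.append(cv2.resize(c["frame"][v-80:v+90,max(0,u-160):u+150],(400,219),interpolation=cv2.INTER_CUBIC))
cv2.imwrite("pics/g7.png",np.hstack(I))
E
```

```text
[ 0.3785 -0.0611  0.2667]
top
box 385 hullcen [ 0.4522 -0.0757] enc [ 0.4523 -0.0752] rect [ 0.4516 -0.0761  0.1303  0.061   3.8436] z 0.0672
pot 324 hullcen [ 0.4178 -0.3429] enc [ 0.4176 -0.3432] rect [ 4.17800e-01 -3.43300e-01  5.10000e-02  5.06000e-02  6.94845e+01] z 0.0694
jam 541 hullcen [ 0.6429 -0.4148] enc [ 0.6449 -0.4104] rect [ 6.41800e-01 -4.15900e-01  6.51000e-02  9.04000e-02  8.71433e+01] z 0.1
salt 111 hullcen [ 0.6061 -0.077 ] enc [ 0.6057 -0.0762] rect [ 0.6062 -0.0771  0.0326  0.0302 25.6362] z 0.0856
vial attempt to get argmax of an empty sequence
spice 245 hullcen [ 0.5051 -0.3412] enc [ 0.5053 -0.3418] rect [ 0.5045 -0.3403  0.0451  0.0435 22.7767] z 0.118
side
box 1007 hullcen [ 0.4506 -0.0788] enc [ 0.4499 -0.0795] rect [ 0.451  -0.0785  0.1413  0.0662  3.8464] z 0.0702
pot 442 hullcen [ 0.4153 -0.3456] enc [ 0.4148 -0.346 ] rect [ 0.4147 -0.3465  0.0619  0.0509 13.1111] z 0.0713
jam 132 hullcen [ 0.6253 -0.4409] enc [ 0.6267 -0.4395] rect [ 6.26400e-01 -4.42100e-01  1.81000e-02  9.37000e-02  8.45077e+01] z 0.1017
salt 103 hullcen [ 0.5949 -0.0844] enc [ 0.5963 -0.0844] rect [ 0.5963 -0.0844  0.0533  0.0306 23.8758] z 0.0841
vial 71 hullcen [0.4283 0.1096] enc [0.4262 0.1129] rect [4.28900e-01 1.10100e-01 4.29000e-02 1.79000e-02 4.28654e+01] z 0.0667
spice 316 hullcen [ 0.4991 -0.3445] enc [ 0.4996 -0.3452] rect [ 0.4991 -0.3442  0.0635  0.0429  8.9115] z 0.1196
```

View pics/g7.png

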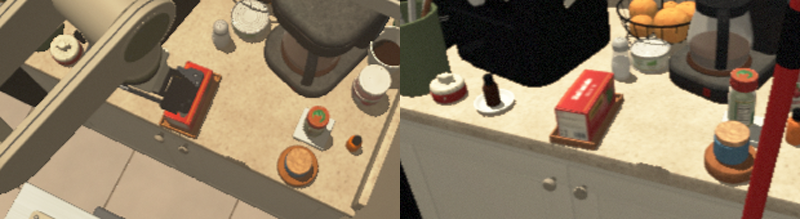

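All four things stand in their places. In the right crop: box in tray (585,105), bottle on saucer (493,98), jar on tile (742,95), pot on coaster (732,150). The jam jar and salt shaker are where they were. Handing in.

```bash
python3 -c "
from station import finish_job
print(finish_job())"
```

```text
the job is handed in; nothing more can be done
None
```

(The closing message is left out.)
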